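# Return unused blood tubes to their stock trays

## Task

The four unused blood tubes are left lying on the treatment-room work top. Put each one back in the stock tray whose label has the same colour as its cap: lying flat on the tray floor lengthwise, with its cap towards the tray's label, set down rather than dropped. Leave the trays, the tape roll and the needle holder where they stand.

Things in the scene. Friction and masses are not known exactly. Their poses are not given: they have to be found in the camera images.
- tube_blue_mid (a point): Loose blood tube with a blue cap, lying on the work top: clear, white label, 16 mm across, 88 mm long in all; the first 20 mm is the cap, a hexagonal prism 19 mm across flats (does not roll). 20 g. Point: on its axis, half-way along, about 9 mm above what it lies on. x runs along the tube from cap (outer end at -44 mm) to round bottom (+44 mm); y, z depend on its roll.
- tray_blue: Loose grey-white open tray, 128 mm (x) by 104 mm (y), 30 mm high, walls and floor 3 mm thick, empty, 0.22 kg. A blue label strip, 88 mm wide, lies on a flange 20 mm deep at the top of its -x end, which faces the robot. Origin: underside, at the middle of the labelled end's wall; the tray's centre is at x = +64 mm; z up; x from the labelled end to the opposite end.
- tube_red_mid (a point): Loose blood tube with a red cap, lying on the work top: clear, white label, 16 mm across, 88 mm long in all; the first 20 mm is the cap, a hexagonal prism 19 mm across flats (does not roll). 20 g. Point: on its axis, half-way along, about 9 mm above what it lies on. x runs along the tube from cap (outer end at -44 mm) to round bottom (+44 mm); y, z depend on its roll.
- tray_red: Loose grey-white open tray, 128 mm (x) by 104 mm (y), 30 mm high, walls and floor 3 mm thick, empty, 0.22 kg. A red label strip, 88 mm wide, lies on a flange 20 mm deep at the top of its -x end, which faces the robot. Origin: underside, at the middle of the labelled end's wall; the tray's centre is at x = +64 mm; z up; x from the labelled end to the opposite end.
- tube_yellow_mid (a point): Loose blood tube with a yellow cap, lying on the work top: clear, white label, 16 mm across, 88 mm long in all; the first 20 mm is the cap, a hexagonal prism 19 mm across flats (does not roll). 20 g. Point: on its axis, half-way along, about 9 mm above what it lies on. x runs along the tube from cap (outer end at -44 mm) to round bottom (+44 mm); y, z depend on its roll.
- tray_yellow: Loose grey-white open tray, 128 mm (x) by 104 mm (y), 30 mm high, walls and floor 3 mm thick, empty, 0.22 kg. A yellow label strip, 88 mm wide, lies on a flange 20 mm deep at the top of its -x end, which faces the robot. Origin: underside, at the middle of the labelled end's wall; the tray's centre is at x = +64 mm; z up; x from the labelled end to the opposite end.
- tube_purple_mid (a point): Loose blood tube with a purple cap, lying on the work top: clear, white label, 16 mm across, 88 mm long in all; the first 20 mm is the cap, a hexagonal prism 19 mm across flats (does not roll). 20 g. Point: on its axis, half-way along, about 9 mm above what it lies on. x runs along the tube from cap (outer end at -44 mm) to round bottom (+44 mm); y, z depend on its roll.
- tray_purple: Loose grey-white open tray, 128 mm (x) by 104 mm (y), 30 mm high, walls and floor 3 mm thick, empty, 0.22 kg. A purple label strip, 88 mm wide, lies on a flange 20 mm deep at the top of its -x end, which faces the robot. Origin: underside, at the middle of the labelled end's wall; the tray's centre is at x = +64 mm; z up; x from the labelled end to the opposite end.
- tape_mid (a point): Roll of white medical tape lying flat among the tubes, 56 mm across, 25 mm high, dark hole in the middle. A bystander to be left alone. The point is at its centre, half-way up.
- holder_mid (a point): White plastic needle holder standing upright on its flange among the tubes: barrel 21 mm across, flange 34 mm across, 48 mm high. A bystander to be left alone. The point is on its axis, half-way up (24 mm).
There are look-alikes about, which are no part of the job. What is shaped like the part that bears tube_blue_mid but green or pink is not meant. Leave any orange look-alike of the tray_red alone.

How it is judged:
By the outcome, as a careful person would: the job done as asked, in the order asked, and still so for the second after the job is handed in, with the robot touching nothing.
It also fails if it takes over 96 s, if anything falls off the work surface, if the arm or the gripper's body presses on something with over 40 N, if the wrist force passes 120 N, or if a joint passes its speed limit or range.

## Robot

A 6-joint arm with a two-finger parallel gripper is mounted at the origin on the work surface. World frame = base frame: x ahead of the robot, y to its left, z up, the work surface at z = 0. Lengths are in m, angles in degrees, forces in N, time in s.
With the tool pointing down it reaches from about 0.375 to 0.975 m from the base axis. Payload 3.8 kg.
Tool frame: the origin (TCP) lies at the very end of the fingers, on their centre line; the grasp point (between the pads) lies 19 mm behind it (arm.grip_depth is the z of the grasp point in the tool frame, in m); z points along the fingers, y is the line along which they close (so a half turn about z gives the same grasp; the last joint's range is limited). The gripper opens to 88 mm and grips with 3 to 60 N. Pads are 18 mm wide; open, the fingers measure 123 mm over their backs; the gripper's body (75 mm by 187 mm) begins 45 mm behind the grasp point.
Start: joints at [-66.171, 15.12, 91.902, -0, 72.978, -2.114], TCP at [0.295, -0.607, 0.239] pointing down, gripper open.
Joint ranges: [-150.88, 150.88], [-54.13, 125.18], [17.81, 147.31], [-75.09, 255.09], [0, 152.58], [-146.25, 146.25]. Speed limits (degrees/s): [147.25, 147.25, 180, 180, 180, 180].

## Interface

Orientations are given as [roll, pitch, yaw] about the fixed x, y, z axes, in that order (R = Rz(yaw) Ry(pitch) Rx(roll)).
In Python, from plant import status, optics, close_job, arm gives the robot as it stands.
- The arm moves only by the tool play_rows, never from a script. Its argument "plan" is a list of rows, each a list of 7 numbers: the turn, a rotation vector about the tool's x, y, z in units of 0.12 rad (1.0 is 0.12 rad), then the shift along the tool's x, y, z in units of 25 mm (1.0 is 25 mm), then the gripper's target within -1 to 1 (fully open at 1, half-way at 0, shut at -1). In form: [[wx, wy, wz, dx, dy, dz, hand], ...]. A call has 1 to 5 rows; each row shifts and turns the commanded pose from where the row before left it, along the tool's axes as they then stand; what a row does not reach is not made up. A row lasts 1/8 s, in which the tool goes at most 62.5 mm and 10.7 degrees, less where a joint would pass 70% of its speed; a pose out of reach is approached as far as the arm can. A call with a number of a shift or a turn outside -1 to 1 is refused whole. A call with a gripper value outside its range is refused whole. The fingers move at their own pace and stop on an object; "force" is the grip in N (left out, the last holds). Time passes only in rows, so rows that do not move let the fingers close. It gives the time, the measured TCP pose, the force, the opening and the grip force at its end, in the units of the state.
- status.state(): the state, without advancing time (a new reading comes with each control period).
- optics.get_image(name): name is "scene" or "top" or "wrist"; returns (picture, depth): 480x640x3 uint8, red, green, blue; 480x640 float32, m along the optical axis (not along the pixel's ray), 0 where there is no reading.
- optics.camera_params(name): a dict with "fx", "fy", "cx", "cy" (pixels), "rvec" (rotation vector, rad) and "tvec" (3), from world to camera coordinates, as OpenCV has them; the wrist camera has in their place "tool_from_camera" (4x4, takes a point from camera to tool coordinates, whose origin is the TCP and whose axes are the flange's). Camera axes: x right, y down, z forward; pixel columns grow to the right and rows downward; lengths in m; the calibration is good to about 2 mm. The wrist camera is an equidistant fisheye: a pixel r from the principal point sees the ray r / f radians off the axis. A picture is of the moment at which its call begins: read the wrist's pose just before it. camera_params takes no time and is no camera call.
- close_job(): hands the job in; it is judged then, once.
The state is a dict: "clock": time; "joints": joint angles; "joint_velocities": joint speeds; "joint_efforts": joint torques, N m; "eef_pos": TCP position; "ee_rot": TCP orientation; "contact_force": force on the tool from outside, world axes, zero at the start; "ft_torque": the same for the moment, N m; "opening": finger opening in m; "finger_force": force on a finger pad.
Only numpy, scipy, OpenCV 4.12 (cv2) and the standard library are available. Lean on these libraries where they do the work, as an engineer would, in place of code of your own. Each camera call takes 0.05 s, during which the arm holds its last target. There are 200 camera calls.

## Working session

There is one attempt and no reset: what is moved stays moved. The work goes in short steps, Python scripts to look and compute and a tool call to move; the robot and the scene stay as the last step left them, time stands still between calls to the robot, and variables do not carry over. Pictures are saved under pics/ and viewed, at most 14 in all, crops included, and the job is handed in when it is done.

Besides the shell and the picture viewer there is one more tool, called after ">>>" by a JSON object that holds its "op" and its "data". play_rows: Moves the arm, as the interface text tells. Shifts and turns lie within -1 to 1; 1 stands for 25 mm of shift or 0.12 rad of turn. Its arguments: {"type":"object","properties":{"plan":{"type":"array"},"force":{"type":"number"}},"required":["plan"]}

```bash
mkdir -p pics
python3 - <<'E'
from plant import status, optics, arm
import cv2,numpy as np
print(status.state()); print([a for a in dir(arm) if a[0]!='_'])
for n in ("top","scene"):
    im,d=optics.get_image(n); cv2.imwrite(f"pics/{n}0.png",im[...,::-1]); np.savez(f"{n}0.npz",im=im,d=d)
    print(n,optics.camera_params(n))
print(optics.camera_params("wrist"))
E
```

```text
{'clock': 0.0, 'joints': array([-6.61711515e+01,  1.51686415e+01,  9.19802979e+01,  1.53560677e-03,
        7.29749434e+01, -2.11420788e+00]), 'joint_velocities': array([ 0.00860931, -0.02137199,  0.06746114,  0.00889988, -0.11537637,
       -0.11977608]), 'joint_efforts': array([ 7.09086471e-04, -5.02116358e+01, -3.56878352e+01,  7.26184272e-02,
        2.94914294e-02, -1.82787398e-04]), 'eef_pos': array([ 0.2950246 , -0.60634485,  0.23740307]), 'ee_rot': array([-1.79876256e+02, -6.03655724e-03,  2.59425986e+01]), 'contact_force': array([-0.3095488 , -0.06955772,  0.48279007]), 'ft_torque': array([-0.00103017, -0.00918701,  0.00978337]), 'finger_force': 0.0, 'opening': 0.08827221761559062}
['IKError', 'grip_depth']
top {'fx': 499.92190302115256, 'fy': 499.92190302115256, 'cx': 318.31639974709424, 'cy': 245.70546130436435, 'rvec': array([ 2.17530843, -2.14142452,  0.09903467]), 'tvec': array([0.11853769, 0.41512835, 1.02434732])}
scene {'fx': 553.7985368679491, 'fy': 553.7985368679491, 'cx': 314.9074466832405, 'cy': 244.24613357154695, 'rvec': array([ 1.17179724,  2.29632099, -0.9971257 ]), 'tvec': array([ 0.14725814, -0.22820005,  1.80522097])}
{'fx': 371.64829954431775, 'fy': 371.64829954431775, 'cx': 317.146354743962, 'cy': 239.38036772892616, 'tool_from_camera': array([[ 3.89317873e-04, -9.57198780e-01, -2.89431069e-01,
         7.51336546e-02],
       [ 9.99999907e-01,  4.26086953e-04, -6.40293201e-05,
        -5.96641391e-04],
       [ 1.84611589e-04, -2.89431018e-01,  9.57198857e-01,
        -1.45387445e-01],
       [ 0.00000000e+00,  0.00000000e+00,  0.00000000e+00,
         1.00000000e+00]])}
```

View pics/top0.png

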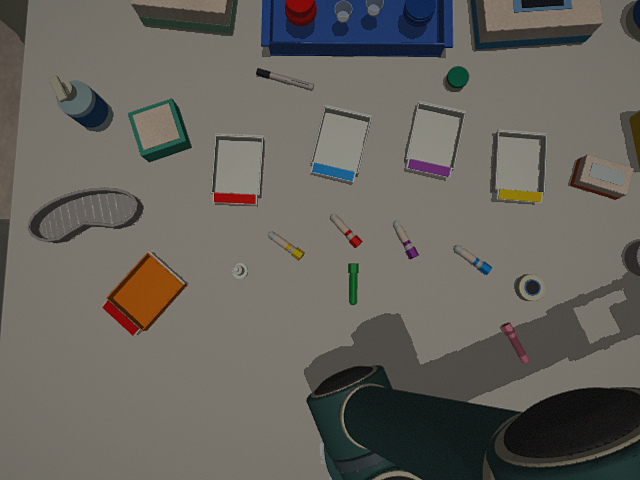

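View pics/scene0.png

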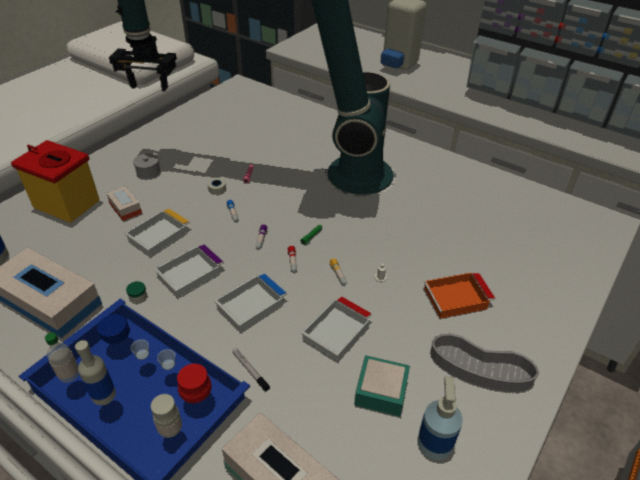

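```bash
cat > h.py <<'E'
import numpy as np,cv2
from plant import status,optics,arm
from scipy.spatial.transform import Rotation as R
def cam(n):
    p=optics.camera_params(n);K=np.array([[p['fx'],0,p['cx']],[0,p['fy'],p['cy']],[0,0,1]])
    return K,R.from_rotvec(p['rvec']).as_matrix(),p['tvec']
def onplane(n,uv,z):
    K,Rm,t=cam(n);uv=np.atleast_2d(uv).astype(float)
    d=np.c_[uv,np.ones(len(uv))]@np.linalg.inv(K).T@Rm;c=-Rm.T@t
    s=(z-c[2])/d[:,2];return c+s[:,None]*d
def cloud(n,d):
    K,Rm,t=cam(n);v,u=np.mgrid[:480,:640]
    pc=np.dstack([(u-K[0,2])/K[0,0]*d,(v-K[1,2])/K[1,1]*d,d]).reshape(-1,3)
    return ((pc-t)@Rm).reshape(480,640,3)
RNG={'red':(0,8),'yellow':(20,32),'blue':(98,112),'purple':(135,158)}
def hue(im,c):
    h=cv2.cvtColor(im,cv2.COLOR_RGB2HSV);a,b=RNG[c]
    m=(h[...,1]>110)&(h[...,2]>50)&(h[...,0]>=a)&(h[...,0]<=b)
    if c=='red': m|=(h[...,1]>110)&(h[...,2]>50)&(h[...,0]>172)
    return m.astype(np.uint8)
E
python3 - <<'E'
from h import *
f=np.load('top0.npz');im,d=f['im'],f['d'];P=cloud('top',d);Z=P[...,2]
tb=Z[230:300,380:460];print('table z',np.median(tb),tb.std())
tube={'blue':(472,259),'purple':(405,240),'red':(346,230),'yellow':(286,245)}
tray={'blue':(340,145),'purple':(434,142),'red':(239,170),'yellow':(519,166)}
hsv=cv2.cvtColor(im,cv2.COLOR_RGB2HSV)
for c,(u,v) in tube.items():
    w=np.zeros((480,640),np.uint8);cv2.circle(w,(u,v),32,1,-1)
    m=hue(im,c)*w; ys,xs=np.nonzero(m); cap=onplane('top',[[xs.mean(),ys.mean()]],.0095)[0]
    mm=((Z>0.006)&(Z<.04)).astype(np.uint8)*w
    n,l,s,cc=cv2.connectedComponentsWithStats(mm);k=1+s[1:,4].argmax();ys,xs=np.nonzero(l==k)
    Q=onplane('top',np.c_[xs,ys],.0095)[:,:2];mid=Q.mean(0);ev=np.linalg.svd(Q-mid,full_matrices=False)[2][0]
    if (mid-cap[:2])@ev<0: ev=-ev
    pr=(Q-mid)@ev
    e2=mid-cap[:2]
    print(c,'n',m.sum(),'cap',cap[:2].round(4),'mid',mid.round(4),'len',pr.min().round(4),pr.max().round(4),'ang',np.degrees(np.arctan2(ev[1],ev[0])).round(1),'capang',np.degrees(np.arctan2(e2[1],e2[0])).round(1),np.hypot(*e2).round(4),'z',Z[l==k].max())
for c,(u,v) in tray.items():
    w=np.zeros((480,640),np.uint8);cv2.rectangle(w,(u-36,v-48),(u+36,v+48),1,-1)
    m=hue(im,c)*w; n,l,s,cc=cv2.connectedComponentsWithStats(m);k=1+s[1:,4].argmax();ys,xs=np.nonzero(l==k)
    Q=onplane('top',np.c_[xs,ys],.031)[:,:2].astype(np.float32);(cx,cy),wh,_=r=cv2.minAreaRect(Q)
    mm=((Z>0.018)&(Z<.045)).astype(np.uint8)*w
    n,l,s,cc=cv2.connectedComponentsWithStats(mm);k=1+s[1:,4].argmax();ys,xs=np.nonzero(l==k)
    W=onplane('top',np.c_[xs,ys],.03)[:,:2].astype(np.float32);rr=cv2.minAreaRect(W);b=cv2.boxPoints(rr)
    e=np.array(rr[0])-[cx,cy]
    ed=b[1]-b[0],b[2]-b[1];L=max(ed,key=np.linalg.norm);L=L*np.sign(L@e)
    print(c,'label',np.round([cx,cy],4),np.round(wh,3),'rim',np.round(rr[0],4),np.round(rr[1],3),'ang',np.degrees(np.arctan2(L[1],L[0])).round(1),np.degrees(np.arctan2(e[1],e[0])).round(1),'z',Z[l==k].mean())
cr=[cv2.resize(im[v-24:v+24,u-32:u+32],(400,300),interpolation=cv2.INTER_CUBIC) for u,v in tube.values()]
cv2.imwrite('pics/crop.png',np.vstack([np.hstack(cr[:2]),np.hstack(cr[2:])])[...,::-1])
E
```

```text
table z -0.00013316016418135835 0.055153315670995795
blue n 121 cap [ 0.3754 -0.2221] mid [ 0.391  -0.2014] len -0.0419 0.047 ang 54.9 capang 53.1 0.0259 z 0.023063572898053452
purple n 103 cap [ 0.4067 -0.0702] mid [ 0.4299 -0.0586] len -0.0407 0.0465 ang 28.5 capang 26.7 0.0259 z 0.023516513208014383
red n 132 cap [0.4302 0.0511] mid [0.4483 0.067 ] len -0.0403 0.0462 ang 42.8 capang 41.3 0.024 z 0.0225214616123718
yellow n 126 cap [0.4014 0.1747] mid [0.4153 0.1937] len -0.0407 0.0467 ang 55.6 capang 53.9 0.0235 z 0.023505330274151557
blue label [0.571  0.0968] [0.087 0.02 ] rim [0.6335 0.0823] [0.103 0.151] ang -12.7 -13.0 z 0.02947031209138536
purple label [ 0.5815 -0.1049] [0.086 0.019] rim [ 0.6449 -0.118 ] [0.105 0.151] ang -12.0 -11.7 z 0.02889205130001457
red label [0.5113 0.3039] [0.087 0.02 ] rim [0.5756 0.3002] [0.106 0.151] ang -2.0 -3.3 z 0.02900219214141224
yellow label [ 0.5251 -0.294 ] [0.089 0.021] rim [ 0.5894 -0.2966] [0.108 0.151] ang -4.1 -2.4 z 0.028451710909000158
```

View pics/crop.png

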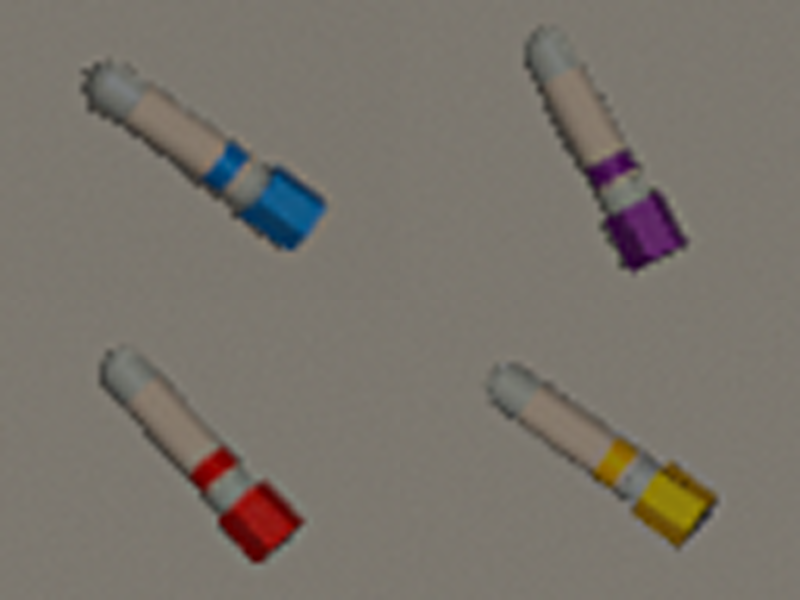

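Candidates: cap colours blue (472,259), purple (405,240), red (346,230) and yellow (286,245). Green (353,284), pink (515,343) and the orange tray (145,292) are look-alikes. The crop confirms that the four clear, white-labelled tubes have the wanted caps and that each cap points toward the robot. I'm moving to the blue tube first.

>>> {"op": "play_rows", "data": {"plan": [[0,0,-0.82,0,0,0,0.3],[0,0,-0.82,0,0,0,0.3],[0,0,-0.82,0,0,0,0.3],[0,0,-0.82,0,0,0,0.3],[0,0,-0.82,0,0,0,0.3]], "force": 10}}

```text
clock: 0.72
eef_pos: [0.2951, -0.6066, 0.2379]
ee_rot: [-179.9, -0.0, 54.3]
contact_force: [0.3, 0.5, -0.0]
opening: 0.057
finger_force: 0.0
```

>>> {"op": "play_rows", "data": {"plan": [[0,0,0,0.9,-0.4,0,0.3],[0,0,0,0.95,-0.4,0,0.3],[0,0,0,0.95,-0.4,0,0.3],[0,0,0,0.95,-0.4,0,0.3],[0,0,0,0.95,-0.4,0,0.3]]}}

```text
clock: 1.35
eef_pos: [0.3236, -0.4812, 0.2382]
ee_rot: [-180.0, -0.0, 54.1]
contact_force: [-0.1, -0.8, 0.6]
opening: 0.0572
finger_force: 0.0
```

>>> {"op": "play_rows", "data": {"plan": [[0,0,0,0.95,-0.4,0,0.3],[0,0,0,0.95,-0.4,0.3,0.3],[0,0,0,0.95,-0.4,0.4,0.3],[0,0,0,0.95,-0.4,0.4,0.3],[0,0,0,0.95,-0.4,0.4,0.3]]}}

```text
clock: 1.98
eef_pos: [0.3529, -0.3554, 0.2009]
ee_rot: [180.0, 0.0, 54.1]
contact_force: [0.4, -0.7, -0.4]
opening: 0.0573
finger_force: 0.0
```

>>> {"op": "play_rows", "data": {"plan": [[0,0,0,0.95,-0.4,0.4,0.3],[0,0,0,0.95,-0.4,0.4,0.3],[0,0,0,0.9,-0.4,0.4,0.3],[0,0,0,0.5,-0.2,0.4,0.3],[0,0,0,0,0,0,0.3]]}}

```text
clock: 2.6
eef_pos: [0.3722, -0.2684, 0.1603]
ee_rot: [-179.9, 0.0, 54.2]
contact_force: [0.1, 0.1, -1.0]
opening: 0.0571
finger_force: 0.0
```

```bash
cat >> h.py <<'E'
TUBE={'blue':(.3925,-.1993,54),'purple':(.4325,-.0572,27.6),'red':(.4505,.069,42),'yellow':(.417,.1962,54.8)}
TRAY={'blue':(.643,.0804,-12.8),'purple':(.654,-.120,-11.9),'red':(.585,.3004,-2.7),'yellow':(.599,-.2983,-3.3)}
def to(x,y,yaw,z):
    s=status.state();p=s['eef_pos'];a=s['ee_rot'][2]
    dt=(yaw-a+180)%360-180; w=-np.radians(dt)/.12
    dx,dy=np.array([x,y])-p[:2]
    for nm,q in(('now',a),('after',yaw)):
        q=np.radians(q);print(nm,'dx %.2f dy %.2f'%((np.cos(q)*dx+np.sin(q)*dy)/.025,(np.sin(q)*dx-np.cos(q)*dy)/.025),end=' ')
    print('wz %.2f dz %.2f'%(w,(p[2]-z)/.025),'| pose',p.round(4),s['ee_rot'].round(2),'t',round(s['clock'],2),'open',round(s['opening'],4),'ff',round(s['finger_force'],1))
def wrist(uv,z,s):
    p=optics.camera_params('wrist');uv=np.atleast_2d(uv).astype(float)-[p['cx'],p['cy']]
    r=np.hypot(*uv.T);th=r/p['fx'];d=np.c_[uv*(np.sin(th)/np.maximum(r,1e-9))[:,None],np.cos(th)]
    T=np.eye(4);T[:3,:3]=R.from_euler('xyz',s['ee_rot'],degrees=True).as_matrix();T[:3,3]=s['eef_pos'];T=T@p['tool_from_camera']
    d=d@T[:3,:3].T;c=T[:3,3];return c+((z-c[2])/d[:,2])[:,None]*d
def look(c,name):
    s=status.state();im,_=optics.get_image('wrist');cv2.imwrite(f'pics/{name}.png',im[...,::-1])
    m=hue(im,c);n,l,st,cc=cv2.connectedComponentsWithStats(m)
    for k in range(1,n):
        if st[k,4]>60: print(c,'blob px',cc[k].round(0),st[k,4],'at z=.0095',wrist(cc[k],.0095,s)[0,:2].round(4))
E
python3 - <<'E'
from h import *
to(*TUBE['blue'],.003); look('blue','w1')
E
```

```text
now dx 2.72 dy -0.96 after dx 2.71 dy -0.97 wz 0.03 dz 6.29 | pose [ 0.3722 -0.2684  0.1603] [-1.7991e+02  1.0000e-02  5.4230e+01] t 2.6 open 0.0571 ff 0.0
blue blob px [289. 150.] 199 at z=.0095 [ 0.3883 -0.2066]
blue blob px [289. 181.] 652 at z=.0095 [ 0.3742 -0.2265]
blue blob px [315. 298.] 290 at z=.0095 [ 0.3301 -0.3219]
```

View pics/w1.png

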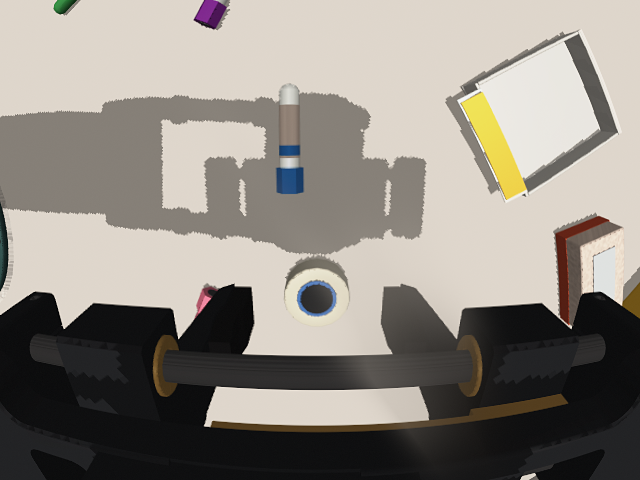

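The blue tube lies straight along the tool axis, with its cap at (289,181) and its bottom at (289,88). It lies clear of the tape at (315,298). I'll go down and grip.

>>> {"op": "play_rows", "data": {"plan": [[0,0,0,0.7,-0.24,0.6,0.3],[0,0,0,0.7,-0.24,0.6,0.3],[0,0,0,0.7,-0.24,0.6,0.3],[0,0,0,0.65,-0.24,0.6,0.3],[0,0,0,0,0,0.6,0.3]]}}

```text
clock: 3.28
eef_pos: [0.3942, -0.2002, 0.0862]
ee_rot: [179.9, 0.0, 54.2]
contact_force: [0.1, -0.4, -0.6]
opening: 0.0575
finger_force: 0.0
```

>>> {"op": "play_rows", "data": {"plan": [[0,0,0,0,0,0.6,0.3],[0,0,0,0,0,0.6,0.2],[0,0,0,0,0,0.6,0.0],[0,0,0,0,0,0.6,0.0],[0,0,0,0,0,0,0.0]]}}

```text
clock: 3.9
eef_pos: [0.3922, -0.1992, 0.0246]
ee_rot: [-179.8, 0.0, 54.1]
contact_force: [-0.1, -0.1, 0.1]
opening: 0.0438
finger_force: 0.0
```

Run:
```python
from h import *
to(*TUBE['blue'],.003)
```

```text
now dx 0.00 dy 0.01 after dx 0.00 dy 0.01 wz 0.02 dz 0.87 | pose [ 0.3922 -0.1992  0.0246] [-1.7981e+02  2.0000e-02  5.4120e+01] t 3.9 open 0.0438 ff 0.0
```

>>> {"op": "play_rows", "data": {"plan": [[0,0,0,0,0,0.4,0.0],[0,0,0,0,0,0.4,0.0],[0,0,0,0,0,0,-1],[0,0,0,0,0,0,-1],[0,0,0,0,0,0,-1]], "force": 10}}

```text
clock: 4.53
eef_pos: [0.3938, -0.2, 0.0066]
ee_rot: [180.0, -0.0, 54.1]
contact_force: [0.2, 1.3, 0.5]
opening: 0.0161
finger_force: 0.1
```

>>> {"op": "play_rows", "data": {"plan": [[0,0,0,0,0,0,-1],[0,0,0,0,0,-0.3,-1]]}}

```text
clock: 4.78
eef_pos: [0.393, -0.1995, 0.0136]
ee_rot: [-179.9, 0.0, 54.1]
contact_force: [-0.5, -0.6, -0.4]
opening: 0.0155
finger_force: 10.0
```

>>> {"op": "play_rows", "data": {"plan": [[0,0,0.6,0,0,-0.7,-1],[0,0,1,0,0,-0.7,-1],[0,0,1,0,0,-0.7,-1],[0,0,1,0,0,-0.7,-1],[0,0,1,0,0,-0.7,-1]]}}

```text
clock: 5.4
eef_pos: [0.3935, -0.1998, 0.1023]
ee_rot: [180.0, -0.0, 22.3]
contact_force: [0.8, -1.2, -0.4]
opening: 0.0156
finger_force: 10.0
```

>>> {"op": "play_rows", "data": {"plan": [[0,0,1,0,0,0,-1],[0,0,1,0,0,0,-1],[0,0,1,0,0,0,-1],[0,0,1,0,0,0,-1],[0,0,1,0,0,0,-1]]}}

```text
clock: 6.02
eef_pos: [0.3935, -0.1998, 0.1018]
ee_rot: [180.0, -0.0, -12.1]
contact_force: [-0.3, -0.8, 0.0]
opening: 0.0152
finger_force: 10.0
```

>>> {"op": "play_rows", "data": {"plan": [[0,0,0.13,0.5,-0.8,0,-1],[0,0,0,0.5,-0.9,0,-1],[0,0,0,0.5,-0.9,0,-1],[0,0,0,0.5,-0.9,0,-1],[0,0,0,0.5,-0.9,0,-1]]}}

```text
clock: 6.65
eef_pos: [0.4791, -0.1054, 0.1018]
ee_rot: [180.0, -0.0, -12.8]
contact_force: [0.2, 0.0, 0.6]
opening: 0.0157
finger_force: 10.0
```

>>> {"op": "play_rows", "data": {"plan": [[0,0,0,0.5,-0.9,0,-1],[0,0,0,0.5,-0.9,0,-1],[0,0,0,0.5,-0.9,0,-1],[0,0,0,0.5,-0.9,0,-1],[0,0,0,0.5,-0.9,0,-1]]}}

```text
clock: 7.28
eef_pos: [0.565, -0.0094, 0.1017]
ee_rot: [-180.0, -0.0, -12.8]
contact_force: [0.6, -0.3, -0.2]
opening: 0.0156
finger_force: 10.0
```

>>> {"op": "play_rows", "data": {"plan": [[0,0,0,0.5,-0.9,0,-1],[0,0,0,0.5,-0.9,0,-1],[0,0,0,0.5,-0.9,0,-1],[0,0,0,0.5,-0.9,0,-1],[0,0,0,0,0,0,-1]]}}

```text
clock: 7.9
eef_pos: [0.6343, 0.0682, 0.1013]
ee_rot: [-180.0, -0.0, -12.7]
contact_force: [0.3, 0.2, -0.5]
opening: 0.0156
finger_force: 10.0
```

Run:
```python
from h import *
to(*TRAY['blue'],.0095); look('blue','w2')
```

```text
now dx 0.23 dy -0.55 after dx 0.23 dy -0.55 wz 0.02 dz 3.67 | pose [0.6343 0.0682 0.1013] [-1.7998e+02 -4.0000e-02 -1.2660e+01] t 7.9 open 0.0156 ff 10.0
blue blob px [44. 14.] 2405 at z=.0095 [0.8622 0.2353]
blue blob px [317. 333.] 573 at z=.0095 [0.5669 0.0841]
blue blob px [317. 394.] 279 at z=.0095 [0.5091 0.0971]
```

View pics/w2.png

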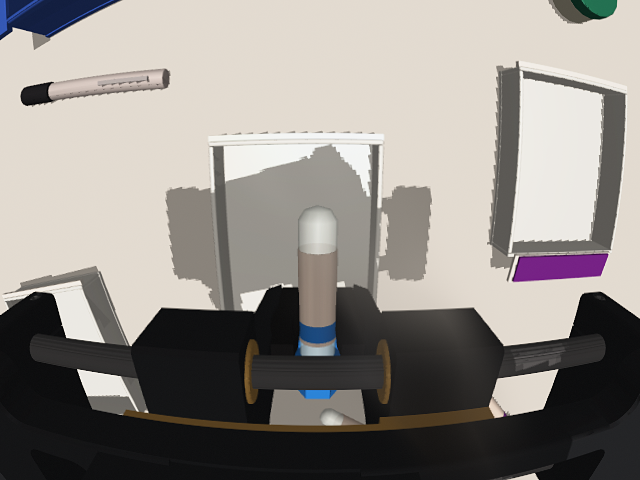

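The tube is held firmly and points cap-to-label inside the blue tray. The tray's centre is at column 296 and the tube's at 317, which matches the remaining dy of -0.55. I'll correct that and lower.

>>> {"op": "play_rows", "data": {"plan": [[0,0,0,0.23,-0.55,0.3,-1],[0,0,0,0,0,0.8,-1],[0,0,0,0,0,0.8,-1],[0,0,0,0,0,0.8,-1],[0,0,0,0,0,0.5,-1]]}}

```text
clock: 8.57
eef_pos: [0.64, 0.0783, 0.0186]
ee_rot: [179.9, 0.2, -12.8]
contact_force: [0.5, -0.4, -0.1]
opening: 0.0158
finger_force: 10.0
```

>>> {"op": "play_rows", "data": {"plan": [[0,0,0,0,0,0.2,-1],[0,0,0,0,0,0.1,-1],[0,0,0,0,0,0,-1]]}}

```text
clock: 8.95
eef_pos: [0.6421, 0.0787, 0.0143]
ee_rot: [-180.0, -0.1, -12.8]
contact_force: [0.7, -0.7, -0.1]
opening: 0.0155
finger_force: 10.0
```

Run:
```python
from h import *
to(*TRAY['blue'],.0095); print(status.state()['contact_force'])
```

```text
now dx 0.02 dy -0.07 after dx 0.02 dy -0.07 wz 0.01 dz 0.19 | pose [0.6421 0.0787 0.0143] [-1.7998e+02 -6.0000e-02 -1.2770e+01] t 8.95 open 0.0155 ff 10.0
[ 0.65168003 -0.74241915 -0.0622523 ]
```

>>> {"op": "play_rows", "data": {"plan": [[0,0,0,0,0,0.08,-1],[0,0,0,0,0,0,-1]]}}

```text
clock: 9.2
eef_pos: [0.6418, 0.0788, 0.0121]
ee_rot: [-180.0, -0.0, -12.8]
contact_force: [-0.5, 0.3, -0.4]
opening: 0.0158
finger_force: 10.0
```

>>> {"op": "play_rows", "data": {"plan": [[0,0,0,0,0,0.06,-1],[0,0,0,0,0,0,-1]]}}

```text
clock: 9.45
eef_pos: [0.6415, 0.0787, 0.0101]
ee_rot: [180.0, 0.0, -12.8]
contact_force: [-1.0, -1.0, -0.6]
opening: 0.0158
finger_force: 10.0
```

>>> {"op": "play_rows", "data": {"plan": [[0,0,0,0,0,0.04,-1],[0,0,0,0,0,0,-1]]}}

```text
clock: 9.7
eef_pos: [0.6417, 0.0787, 0.0095]
ee_rot: [-180.0, -0.0, -12.8]
contact_force: [-2.6, -0.2, 2.0]
opening: 0.016
finger_force: 10.0
```

>>> {"op": "play_rows", "data": {"plan": [[0,0,0,0,0,0,-0.4],[0,0,0,0,0,0,-0.1],[0,0,0,0,0,0,-0.1],[0,0,0,0,0,-0.5,-0.1],[0,0,0,0,0,-0.9,-0.1]]}}

```text
clock: 10.32
eef_pos: [0.6408, 0.0786, 0.0441]
ee_rot: [180.0, 0.1, -12.8]
contact_force: [0.5, 0.0, 0.1]
opening: 0.0397
finger_force: 0.0
```

>>> {"op": "play_rows", "data": {"plan": [[0,0,0,0,0,-0.9,-0.1],[0,0,-0.9,0,0,-0.8,0],[0,0,-1,0,0,-0.6,0],[0,0,-1,0,0,0,0],[0,0,-1,0,0,0,0]]}}

```text
clock: 10.95
eef_pos: [0.6422, 0.0788, 0.1033]
ee_rot: [180.0, -0.1, 14.3]
contact_force: [0.5, -0.9, -1.4]
opening: 0.0437
finger_force: 0.0
```

>>> {"op": "play_rows", "data": {"plan": [[0,0,-1,0,0,0,0],[0,0,-1,0,0,0,0],[0,0,0,-0.8,0.08,0,0],[0,0,0,-0.9,0.08,0,0],[0,0,0,-0.9,0.08,0,0]]}}

```text
clock: 11.58
eef_pos: [0.5867, 0.0428, 0.1027]
ee_rot: [180.0, -0.1, 27.8]
contact_force: [-0.4, 0.5, 0.8]
opening: 0.0443
finger_force: 0.0
```

>>> {"op": "play_rows", "data": {"plan": [[0,0,0,-0.9,0.08,0,0],[0,0,0,-0.9,0.08,0,0],[0,0,0,-0.9,0.08,0,0],[0,0,0,-0.9,0.08,0,0],[0,0,0,-0.9,0.08,0,0]]}}

```text
clock: 12.2
eef_pos: [0.4918, -0.0186, 0.1027]
ee_rot: [180.0, -0.1, 27.8]
contact_force: [-0.8, -0.2, 0.4]
opening: 0.0439
finger_force: 0.0
```

>>> {"op": "play_rows", "data": {"plan": [[0,0,0,-0.9,0.08,0,0],[0,0,0,-0.9,0.08,0,0],[0,0,0,-0.9,0.08,0,0],[0,0,0,0,0,0,0],[0,0,0,0,0,0,0]]}}

```text
clock: 12.82
eef_pos: [0.4356, -0.0552, 0.1021]
ee_rot: [180.0, -0.1, 27.8]
contact_force: [0.6, -0.3, 0.6]
opening: 0.0442
finger_force: 0.0
```

Run:
```python
from h import *
to(*TUBE['purple'],.005); look('purple','w3')
im,d=optics.get_image('top'); np.savez('top1.npz',im=im,d=d)
m=hue(im,'blue');n,l,st,cc=cv2.connectedComponentsWithStats(m)
for k in range(1,n):
    if 25<st[k,4]<800 and 100<cc[k][1]<240: print(cc[k].round(),st[k,4],onplane('top',cc[k],.0125)[0].round(4))
```

```text
now dx -0.15 dy 0.01 after dx -0.15 dy 0.01 wz 0.02 dz 3.88 | pose [ 0.4356 -0.0552  0.1021] [ 1.7997e+02 -6.0000e-02  2.7760e+01] t 12.82 open 0.0442 ff 0.0
purple blob px [497.  86.] 3955 at z=.0095 [ 0.5915 -0.1108]
purple blob px [316. 297.] 608 at z=.0095 [ 0.4    -0.0727]
[ 94. 116.] 398 [0.6937 0.6216 0.0125]
[337. 156.] 91 [0.6093 0.0871 0.0125]
[333. 171.] 384 [0.5757 0.0965 0.0125]
```

View pics/w3.png

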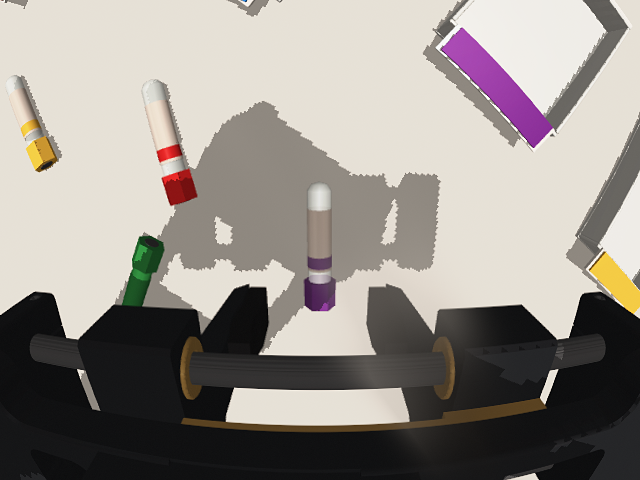

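The blue cap now sits inside the blue tray's label end at (337,156) in the top view. In the wrist view the purple tube is centred between the fingers (cap (318,297), bottom (319,183)). Going down.

>>> {"op": "play_rows", "data": {"plan": [[0,0,0,-0.15,0,0.7,0],[0,0,0,0,0,0.8,0],[0,0,0,0,0,0.8,0],[0,0,0,0,0,0.8,0],[0,0,0,0,0,0.5,0]]}}

```text
clock: 13.55
eef_pos: [0.4318, -0.0564, 0.0107]
ee_rot: [-180.0, 0.0, 27.8]
contact_force: [-0.2, -0.7, -0.2]
opening: 0.0441
finger_force: 0.0
```

>>> {"op": "play_rows", "data": {"plan": [[0,0,0,0,0,0.25,0],[0,0,0,0,0,0,0],[0,0,0,0,0,0,-1],[0,0,0,0,0,0,-1],[0,0,0,0,0,0,-1]]}}

```text
clock: 14.18
eef_pos: [0.4322, -0.0569, 0.0059]
ee_rot: [180.0, -0.0, 27.8]
contact_force: [0.0, -0.4, -0.2]
opening: 0.0162
finger_force: 1.4
```

>>> {"op": "play_rows", "data": {"plan": [[0,0,0,0,0,0,-1],[0,0,0,0,0,-0.2,-1],[0,0,0,0,0,0,-1]]}}

```text
clock: 14.55
eef_pos: [0.4322, -0.0568, 0.0109]
ee_rot: [180.0, -0.0, 27.8]
contact_force: [0.8, -1.1, -0.3]
opening: 0.0155
finger_force: 9.9
```

Run:
```python
from h import *
to(*TRAY['purple'],.0095)
```

```text
now dx 6.67 dy 6.37 after dx 9.20 dy 0.64 wz 5.77 dz 0.06 | pose [ 0.4322 -0.0568  0.0109] [ 1.7997e+02 -4.0000e-02  2.7810e+01] t 14.55 open 0.0155 ff 9.9
```

>>> {"op": "play_rows", "data": {"plan": [[0,0,0,0,0,-0.6,-1],[0,0,0.77,0,0,-0.7,-1],[0,0,1,0,0,-0.7,-1],[0,0,1,0,0,-0.7,-1],[0,0,1,0,0,-0.7,-1]]}}

```text
clock: 15.18
eef_pos: [0.432, -0.0568, 0.097]
ee_rot: [180.0, -0.0, 1.7]
contact_force: [0.5, 1.3, 1.4]
opening: 0.0158
finger_force: 9.9
```

>>> {"op": "play_rows", "data": {"plan": [[0,0,1,0,0,0,-1],[0,0,1,0,0,0,-1],[0,0,0,0.8,0.06,0,-1],[0,0,0,0.9,0.06,0,-1],[0,0,0,0.9,0.06,0,-1]]}}

```text
clock: 15.8
eef_pos: [0.4953, -0.0748, 0.0965]
ee_rot: [180.0, -0.1, -11.9]
contact_force: [-0.1, 0.1, -0.7]
opening: 0.0156
finger_force: 9.9
```

>>> {"op": "play_rows", "data": {"plan": [[0,0,0,0.9,0.06,0,-1],[0,0,0,0.9,0.06,0,-1],[0,0,0,0.9,0.06,0,-1],[0,0,0,0.9,0.06,0,-1],[0,0,0,0.9,0.06,0,-1]]}}

```text
clock: 16.42
eef_pos: [0.6039, -0.1052, 0.0964]
ee_rot: [180.0, -0.0, -11.9]
contact_force: [0.6, -0.1, 1.2]
opening: 0.0153
finger_force: 9.9
```

>>> {"op": "play_rows", "data": {"plan": [[0,0,0,0.9,0.06,0,-1],[0,0,0,0.9,0.06,0,-1],[0,0,0,0.3,0.04,0,-1],[0,0,0,0,0,0,-1],[0,0,0,0,0,0,-1]]}}

```text
clock: 17.05
eef_pos: [0.6527, -0.1195, 0.0954]
ee_rot: [-180.0, 0.1, -11.9]
contact_force: [1.1, 0.3, -0.3]
opening: 0.0156
finger_force: 9.9
```

Run:
```python
from h import *
to(*TRAY['purple'],.0089); look('purple','w4')
```

```text
now dx 0.06 dy 0.01 after dx 0.06 dy 0.01 wz 0.00 dz 3.46 | pose [ 0.6527 -0.1195  0.0954] [-1.800e+02  6.000e-02 -1.187e+01] t 17.05 open 0.0156 ff 9.9
purple blob px [317. 334.] 544 at z=.0095 [ 0.5875 -0.1052]
purple blob px [319. 394.] 291 at z=.0095 [ 0.5313 -0.0946]
```

View pics/w4.png

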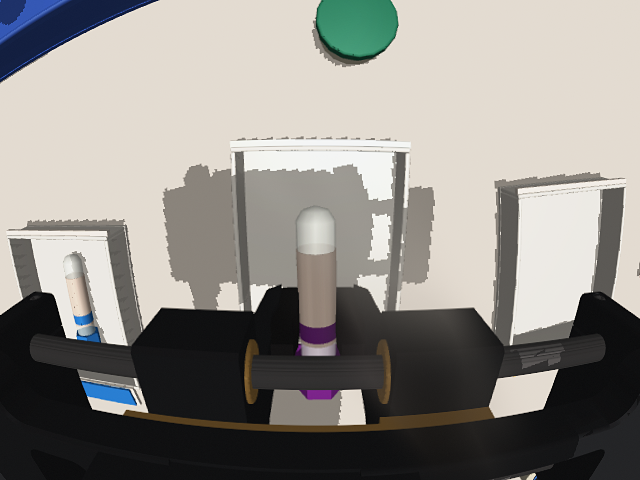

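The blue tube (75,295) lies flat in its tray with its cap toward the label. The purple tube is held centred over its own tray (far wall centre (320,147)). I'll lower it.

>>> {"op": "play_rows", "data": {"plan": [[0,0,0,0.05,0,0.5,-1],[0,0,0,0,0,0.8,-1],[0,0,0,0,0,0.8,-1],[0,0,0,0,0,0.7,-1],[0,0,0,0,0,0.4,-1]]}}

```text
clock: 17.73
eef_pos: [0.6536, -0.1197, 0.013]
ee_rot: [-180.0, 0.2, -11.9]
contact_force: [1.1, -0.5, 0.5]
opening: 0.0158
finger_force: 9.9
```

>>> {"op": "play_rows", "data": {"plan": [[0,0,0,0,0,0.1,-1],[0,0,0,0,0,0.06,-1],[0,0,0,0,0,0,-1]]}}

```text
clock: 18.1
eef_pos: [0.6555, -0.1201, 0.0122]
ee_rot: [180.0, -0.1, -11.9]
contact_force: [0.6, 0.7, 0.3]
opening: 0.0154
finger_force: 9.9
```

>>> {"op": "play_rows", "data": {"plan": [[0,0,0,0,0,0.05,-1],[0,0,0,0,0,0,-1]]}}

```text
clock: 18.35
eef_pos: [0.655, -0.12, 0.0105]
ee_rot: [180.0, -0.0, -11.9]
contact_force: [0.6, 0.4, 0.1]
opening: 0.0156
finger_force: 9.9
```

>>> {"op": "play_rows", "data": {"plan": [[0,0,0,0,0,0.03,-1],[0,0,0,0,0,0,-1]]}}

```text
clock: 18.6
eef_pos: [0.6548, -0.12, 0.0094]
ee_rot: [-180.0, 0.0, -11.9]
contact_force: [0.3, -0.2, -0.5]
opening: 0.0158
finger_force: 9.9
```

>>> {"op": "play_rows", "data": {"plan": [[0,0,0,0,0,0.03,-1],[0,0,0,0,0,0,-1]]}}

```text
clock: 18.85
eef_pos: [0.6549, -0.12, 0.0089]
ee_rot: [180.0, -0.0, -11.9]
contact_force: [-1.1, 0.1, 0.7]
opening: 0.0155
finger_force: 9.9
```

>>> {"op": "play_rows", "data": {"plan": [[0,0,0,0,0,0,-0.4],[0,0,0,0,0,0,-0.1],[0,0,0,0,0,0,-0.1],[0,0,0,0,0,-0.5,-0.1],[0,0,0,0,0,-0.9,-0.1]]}}

```text
clock: 19.48
eef_pos: [0.6541, -0.1198, 0.044]
ee_rot: [-180.0, 0.1, -11.9]
contact_force: [-0.9, 0.2, -0.3]
opening: 0.0397
finger_force: 0.0
```

>>> {"op": "play_rows", "data": {"plan": [[0,0,0,0,0,-0.9,-0.1],[0,0,-0.84,0,0,-0.8,0],[0,0,-1,0,0,-0.6,0],[0,0,-1,0,0,0,0],[0,0,-1,0,0,0,0]]}}

```text
clock: 20.1
eef_pos: [0.656, -0.1202, 0.1042]
ee_rot: [179.9, -0.2, 14.8]
contact_force: [-0.8, -0.2, -0.9]
opening: 0.0438
finger_force: 0.0
```

>>> {"op": "play_rows", "data": {"plan": [[0,0,-1,0,0,0,0],[0,0,-1,0,0,0,0],[0,0,-1,0,0,0,0],[0,0,-1,0,0,0,0],[0,0,0,0,-0.7,0,0]]}}

```text
clock: 20.72
eef_pos: [0.6442, -0.1074, 0.1034]
ee_rot: [179.9, -0.1, 41.9]
contact_force: [-1.4, 0.7, 0.2]
opening: 0.0438
finger_force: 0.0
```

>>> {"op": "play_rows", "data": {"plan": [[0,0,0,-0.1,-0.9,0,0],[0,0,0,-0.1,-0.9,0,0],[0,0,0,-0.1,-0.9,0,0],[0,0,0,-0.1,-0.9,0,0],[0,0,0,-0.1,-0.9,0,0]]}}

```text
clock: 21.35
eef_pos: [0.5574, -0.0306, 0.1022]
ee_rot: [180.0, -0.0, 41.9]
contact_force: [-0.3, -0.6, -0.8]
opening: 0.0442
finger_force: 0.0
```

>>> {"op": "play_rows", "data": {"plan": [[0,0,0,-0.1,-0.9,0,0],[0,0,0,-0.1,-0.9,0,0],[0,0,0,-0.1,-0.9,0,0],[0,0,0,-0.1,-0.9,0,0],[0,0,0,-0.1,-0.9,0,0]]}}

```text
clock: 21.98
eef_pos: [0.4727, 0.0443, 0.1012]
ee_rot: [-180.0, -0.0, 42.0]
contact_force: [-0.4, -0.4, -0.1]
opening: 0.0441
finger_force: 0.0
```

>>> {"op": "play_rows", "data": {"plan": [[0,0,0,0,-0.9,0,0],[0,0,0,0,-0.5,0,0],[0,0,0,0,0,0,0],[0,0,0,0,0,0,0]]}}

```text
clock: 22.48
eef_pos: [0.4511, 0.0693, 0.1015]
ee_rot: [180.0, -0.0, 42.0]
contact_force: [0.2, 0.9, -0.7]
opening: 0.0442
finger_force: 0.0
```

Run:
```python
from h import *
to(*TUBE['red'],.005); look('red','w5')
```

```text
now dx -0.03 dy -0.01 after dx -0.03 dy -0.01 wz 0.01 dz 3.86 | pose [0.4511 0.0693 0.1015] [ 1.7996e+02 -3.0000e-02  4.2040e+01] t 22.48 open 0.0442 ff 0.0
red blob px [319. 259.] 276 at z=.0095 [0.4437 0.062 ]
red blob px [319. 292.] 876 at z=.0095 [0.4258 0.0454]
```

View pics/w5.png

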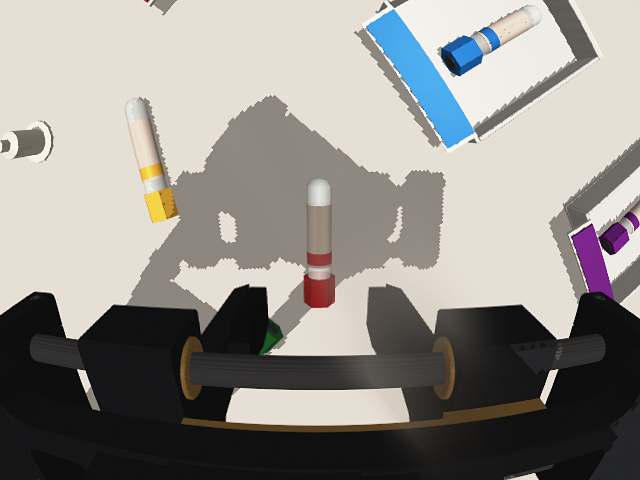

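The blue and purple tubes are seen in their trays at (490,40) and (625,228). The red tube is centred (cap (319,292), bottom (319,180)). The green look-alike at (268,337) lies about 40 mm behind the left finger and is clear. Going down.

>>> {"op": "play_rows", "data": {"plan": [[0,0,0,-0.04,0,0.7,0],[0,0,0,0,0,0.8,0],[0,0,0,0,0,0.8,0],[0,0,0,0,0,0.8,0],[0,0,0,0,0,0.5,0]]}}

```text
clock: 23.15
eef_pos: [0.4497, 0.0682, 0.0102]
ee_rot: [-180.0, 0.1, 42.0]
contact_force: [-0.1, 0.6, 0.1]
opening: 0.0445
finger_force: 0.0
```

>>> {"op": "play_rows", "data": {"plan": [[0,0,0,0,0,0.22,0],[0,0,0,0,0,0,0],[0,0,0,0,0,0,-1],[0,0,0,0,0,0,-1],[0,0,0,0,0,0,-1]]}}

```text
clock: 23.78
eef_pos: [0.4501, 0.0688, 0.0061]
ee_rot: [180.0, -0.0, 42.0]
contact_force: [0.1, -0.1, 0.4]
opening: 0.016
finger_force: 1.3
```

>>> {"op": "play_rows", "data": {"plan": [[0,0,0,0,0,0,-1],[0,0,0,0,0,-0.2,-1],[0,0,0,0,0,0,-1]]}}

```text
clock: 24.15
eef_pos: [0.4501, 0.0688, 0.0111]
ee_rot: [180.0, -0.0, 42.0]
contact_force: [-0.9, -0.4, 0.0]
opening: 0.0156
finger_force: 9.9
```

Run:
```python
from h import *
to(*TRAY['red'],.0095)
```

```text
now dx 10.21 dy -3.27 after dx 4.95 dy -9.51 wz 6.51 dz 0.07 | pose [0.4501 0.0688 0.0111] [ 1.7997e+02 -4.0000e-02  4.2030e+01] t 24.15 open 0.0156 ff 9.9
```

>>> {"op": "play_rows", "data": {"plan": [[0,0,0,0,0,-0.6,-1],[0,0,0.5,0,0,-0.7,-1],[0,0,1,0,0,-0.7,-1],[0,0,1,0,0,-0.7,-1],[0,0,1,0,0,-0.7,-1]]}}

```text
clock: 24.78
eef_pos: [0.4498, 0.0687, 0.0972]
ee_rot: [180.0, -0.0, 17.7]
contact_force: [0.7, 0.8, -0.8]
opening: 0.0159
finger_force: 9.9
```

>>> {"op": "play_rows", "data": {"plan": [[0,0,1,0,0,0,-1],[0,0,1,0,0,0,-1],[0,0,1,0,0,0,-1],[0,0,0,0.45,-0.8,0,-1],[0,0,0,0.45,-0.9,0,-1]]}}

```text
clock: 25.4
eef_pos: [0.4746, 0.1104, 0.0967]
ee_rot: [-180.0, -0.1, -2.7]
contact_force: [0.3, -0.0, 0.2]
opening: 0.0158
finger_force: 9.9
```

>>> {"op": "play_rows", "data": {"plan": [[0,0,0,0.45,-0.9,0,-1],[0,0,0,0.45,-0.9,0,-1],[0,0,0,0.45,-0.9,0,-1],[0,0,0,0.45,-0.9,0,-1],[0,0,0,0.45,-0.9,0,-1]]}}

```text
clock: 26.02
eef_pos: [0.5362, 0.2211, 0.0962]
ee_rot: [-180.0, -0.0, -2.6]
contact_force: [0.4, 0.2, 0.2]
opening: 0.0158
finger_force: 9.9
```

>>> {"op": "play_rows", "data": {"plan": [[0,0,0,0.45,-0.9,0,-1],[0,0,0,0.45,-0.9,0,-1],[0,0,0,0.45,-0.9,0,-1],[0,0,0,0.45,-0.6,0,-1],[0,0,0,0,0,0,-1]]}}

```text
clock: 26.65
eef_pos: [0.5851, 0.3015, 0.096]
ee_rot: [-180.0, -0.0, -2.6]
contact_force: [0.2, 0.2, -1.3]
opening: 0.0155
finger_force: 9.9
```

>>> {"op": "play_rows", "data": {"plan": [[0,0,0,0,0,0,-1]]}}

```text
clock: 26.78
eef_pos: [0.5838, 0.2999, 0.0956]
ee_rot: [180.0, 0.0, -2.7]
contact_force: [0.2, -0.5, 0.2]
opening: 0.0155
finger_force: 9.9
```

Run:
```python
from h import *
to(*TRAY['red'],.0089); look('red','w6')
```

```text
now dx 0.05 dy -0.02 after dx 0.05 dy -0.02 wz 0.01 dz 3.47 | pose [0.5838 0.2999 0.0956] [ 1.7996e+02  5.0000e-02 -2.6500e+00] t 26.77 open 0.0155 ff 9.9
red blob px [317. 333.] 595 at z=.0095 [0.5183 0.3035]
red blob px [319. 394.] 281 at z=.0095 [0.4601 0.3051]
```

View pics/w6.png

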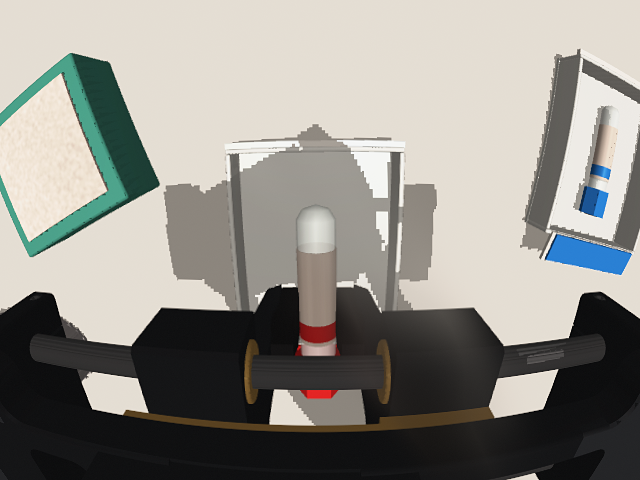

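The red tube is held straight and centred over the red tray (far wall centre (316,147)). I'll check the green box beside it for body clearance before lowering.

Run:
```python
from h import *
P=cloud('top',np.load('top0.npz')['d'])
for c in('red','yellow'):
    x,y,_=TRAY[c];m=(P[...,2]>.045)&(abs(P[...,0]-x)<.06)&(abs(P[...,1]-y)<.2);Q=P[m]
    print(c,len(Q)); 
    if len(Q): D=Q-[x,y,0];k=abs(D[:,1]).argmin();print(D[k],Q[:,2].max(),Q[(abs(D[:,0])<.045)&(abs(D[:,1])<.1)].shape)
```

```text
red 733
[0.04491553 0.10610475 0.04805518] 0.056897289296397 (0, 3)
yellow 453
[-0.04174435 -0.11477392  0.04584469] 0.051485432204956695 (0, 3)
```

Both boxes are under 57 mm high and lie outside the gripper body's footprint. The body stays above 70 mm, so it's clear. Lowering.

>>> {"op": "play_rows", "data": {"plan": [[0,0,0,0.05,0,0.5,-1],[0,0,0,0,0,0.8,-1],[0,0,0,0,0,0.8,-1],[0,0,0,0,0,0.7,-1],[0,0,0,0,0,0.4,-1]]}}

```text
clock: 27.45
eef_pos: [0.5844, 0.2996, 0.0133]
ee_rot: [179.9, 0.2, -2.7]
contact_force: [0.0, -0.1, -0.9]
opening: 0.0158
finger_force: 9.9
```

>>> {"op": "play_rows", "data": {"plan": [[0,0,0,0,0,0.1,-1],[0,0,0,0,0,0.06,-1],[0,0,0,0,0,0,-1]]}}

```text
clock: 27.82
eef_pos: [0.5862, 0.3004, 0.0124]
ee_rot: [-180.0, -0.1, -2.7]
contact_force: [-0.3, -0.8, -0.5]
opening: 0.0157
finger_force: 9.9
```

>>> {"op": "play_rows", "data": {"plan": [[0,0,0,0,0,0.05,-1],[0,0,0,0,0,0,-1]]}}

```text
clock: 28.08
eef_pos: [0.5858, 0.3002, 0.0108]
ee_rot: [-180.0, -0.0, -2.7]
contact_force: [-0.5, 0.6, -0.2]
opening: 0.0155
finger_force: 9.9
```

>>> {"op": "play_rows", "data": {"plan": [[0,0,0,0,0,0.04,-1],[0,0,0,0,0,0,-1]]}}

```text
clock: 28.32
eef_pos: [0.5855, 0.3001, 0.0094]
ee_rot: [180.0, 0.0, -2.7]
contact_force: [0.1, 0.8, -0.7]
opening: 0.0156
finger_force: 9.9
```

>>> {"op": "play_rows", "data": {"plan": [[0,0,0,0,0,0.03,-1],[0,0,0,0,0,0,-1]]}}

```text
clock: 28.58
eef_pos: [0.5857, 0.3002, 0.0091]
ee_rot: [180.0, -0.0, -2.7]
contact_force: [-1.8, -1.0, 1.9]
opening: 0.0155
finger_force: 9.9
```

>>> {"op": "play_rows", "data": {"plan": [[0,0,0,0,0,0,-0.4],[0,0,0,0,0,0,-0.1],[0,0,0,0,0,0,-0.1],[0,0,0,0,0,-0.5,-0.1],[0,0,0,0,0,-0.9,-0.1]]}}

```text
clock: 29.2
eef_pos: [0.5849, 0.2998, 0.044]
ee_rot: [180.0, 0.1, -2.7]
contact_force: [0.7, 0.7, 0.1]
opening: 0.0396
finger_force: 0.0
```

>>> {"op": "play_rows", "data": {"plan": [[0,0,0,0,0,-0.9,-0.1],[0,0,-0.36,0,0,-0.8,0],[0,0,-1,0,0,-0.6,0],[0,0,-1,0,0,0,0],[0,0,-1,0,0,0,0]]}}

```text
clock: 29.82
eef_pos: [0.5867, 0.3007, 0.1042]
ee_rot: [-180.0, -0.2, 20.7]
contact_force: [-0.5, 0.7, -0.1]
opening: 0.044
finger_force: 0.0
```

>>> {"op": "play_rows", "data": {"plan": [[0,0,-1,0,0,0,0],[0,0,-1,0,0,0,0],[0,0,-1,0,0,0,0],[0,0,-1,0,0,0,0],[0,0,-1,0,0,0,0]]}}

```text
clock: 30.45
eef_pos: [0.5864, 0.3005, 0.1036]
ee_rot: [179.9, -0.1, 55.0]
contact_force: [-0.8, -0.5, -0.4]
opening: 0.0438
finger_force: 0.0
```

>>> {"op": "play_rows", "data": {"plan": [[0,0,0,-0.6,-0.3,0,0],[0,0,0,-0.8,-0.35,0,0],[0,0,0,-0.8,-0.35,0,0],[0,0,0,-0.8,-0.35,0,0],[0,0,0,-0.8,-0.35,0,0]]}}

```text
clock: 31.08
eef_pos: [0.4964, 0.247, 0.1034]
ee_rot: [179.9, -0.1, 54.8]
contact_force: [0.3, 0.4, -0.3]
opening: 0.0446
finger_force: 0.0
```

>>> {"op": "play_rows", "data": {"plan": [[0,0,0,-0.9,-0.35,0,0],[0,0,0,-0.9,-0.35,0,0],[0,0,0,-0.9,-0.4,0,0],[0,0,0,-0.8,-0.3,0,0],[0,0,0,0,0,0,0]]}}

```text
clock: 31.7
eef_pos: [0.4169, 0.1954, 0.1027]
ee_rot: [179.9, -0.1, 54.8]
contact_force: [0.9, 0.1, 0.1]
opening: 0.0443
finger_force: 0.0
```

>>> {"op": "play_rows", "data": {"plan": [[0,0,0,0,0,0,0]]}}

```text
clock: 31.82
eef_pos: [0.4186, 0.1963, 0.1027]
ee_rot: [179.9, -0.2, 54.8]
contact_force: [0.2, 0.5, -0.4]
opening: 0.0439
finger_force: 0.0
```

Run:
```python
from h import *
to(*TUBE['yellow'],.005); look('yellow','w7')
```

```text
now dx -0.04 dy -0.05 after dx -0.04 dy -0.05 wz 0.00 dz 3.91 | pose [0.4186 0.1963 0.1027] [ 1.799e+02 -1.600e-01  5.481e+01] t 31.82 open 0.0439 ff 0.0
yellow blob px [311. 290.] 302 at z=.0095 [0.3952 0.1714]
```

View pics/w7.png

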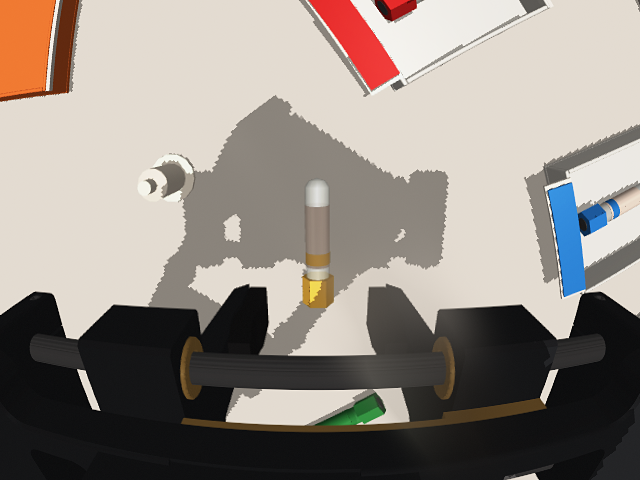

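The yellow tube is centred (cap (317,290), bottom (316,180)). The holder at (160,178) is about 100 mm off and lower than the gripper body. Going down.

>>> {"op": "play_rows", "data": {"plan": [[0,0,0,-0.04,-0.04,0.7,0],[0,0,0,0,0,0.8,0],[0,0,0,0,0,0.8,0],[0,0,0,0,0,0.8,0],[0,0,0,0,0,0.5,0]]}}

```text
clock: 32.5
eef_pos: [0.4161, 0.1957, 0.0104]
ee_rot: [-180.0, 0.0, 54.8]
contact_force: [-0.6, 0.8, -0.3]
opening: 0.0444
finger_force: 0.0
```

>>> {"op": "play_rows", "data": {"plan": [[0,0,0,0,0,0.27,0],[0,0,0,0,0,0,0],[0,0,0,0,0,0,-1],[0,0,0,0,0,0,-1],[0,0,0,0,0,0,-1]]}}

```text
clock: 33.12
eef_pos: [0.4161, 0.1955, 0.0049]
ee_rot: [180.0, -0.0, 54.8]
contact_force: [0.5, 0.0, 0.6]
opening: 0.0162
finger_force: 1.9
```

>>> {"op": "play_rows", "data": {"plan": [[0,0,0,0,0,0,-1],[0,0,0,0,0,-0.2,-1],[0,0,0,0,0,0,-1]]}}

```text
clock: 33.5
eef_pos: [0.4161, 0.1955, 0.0099]
ee_rot: [180.0, -0.0, 54.8]
contact_force: [0.6, -0.4, 0.3]
opening: 0.0156
finger_force: 9.9
```

Run:
```python
from h import *
to(*TRAY['yellow'],.0095)
```

```text
now dx -11.93 dy 17.36 after dx 8.44 dy 19.30 wz 8.45 dz 0.02 | pose [0.4161 0.1955 0.0099] [ 1.7997e+02 -4.0000e-02  5.4820e+01] t 33.5 open 0.0156 ff 9.9
```

>>> {"op": "play_rows", "data": {"plan": [[0,0,0,0,0,-0.6,-1],[0,0,0.45,0,0,-0.7,-1],[0,0,1,0,0,-0.7,-1],[0,0,1,0,0,-0.7,-1],[0,0,1,0,0,-0.7,-1]]}}

```text
clock: 34.12
eef_pos: [0.4159, 0.1955, 0.096]
ee_rot: [180.0, -0.0, 30.9]
contact_force: [0.3, -0.4, 0.1]
opening: 0.0156
finger_force: 9.9
```

>>> {"op": "play_rows", "data": {"plan": [[0,0,1,0,0,0,-1],[0,0,1,0,0,0,-1],[0,0,1,0,0,0,-1],[0,0,1,0,0,0,-1],[0,0,1,0,0,0,-1]]}}

```text
clock: 34.75
eef_pos: [0.4159, 0.1955, 0.0954]
ee_rot: [-180.0, -0.0, -3.5]
contact_force: [-0.5, 0.3, -1.0]
opening: 0.0152
finger_force: 9.9
```

>>> {"op": "play_rows", "data": {"plan": [[0,0,0,0.4,0.7,0,-1],[0,0,0,0.4,0.9,0,-1],[0,0,0,0.4,0.9,0,-1],[0,0,0,0.4,0.9,0,-1],[0,0,0,0.4,0.9,0,-1]]}}

```text
clock: 35.38
eef_pos: [0.4599, 0.0845, 0.0954]
ee_rot: [-180.0, -0.1, -3.3]
contact_force: [-0.0, -0.8, 0.7]
opening: 0.0156
finger_force: 9.9
```

>>> {"op": "play_rows", "data": {"plan": [[0,0,0,0.4,0.9,0,-1],[0,0,0,0.4,0.9,0,-1],[0,0,0,0.4,0.9,0,-1],[0,0,0,0.4,0.9,0,-1],[0,0,0,0.4,0.9,0,-1]]}}

```text
clock: 36.0
eef_pos: [0.5034, -0.0308, 0.0955]
ee_rot: [-180.0, -0.1, -3.3]
contact_force: [0.9, 0.1, 0.3]
opening: 0.0154
finger_force: 9.9
```

>>> {"op": "play_rows", "data": {"plan": [[0,0,0,0.4,0.9,0,-1],[0,0,0,0.4,0.9,0,-1],[0,0,0,0.4,0.9,0,-1],[0,0,0,0.4,0.9,0,-1],[0,0,0,0.4,0.9,0,-1]]}}

```text
clock: 36.62
eef_pos: [0.547, -0.1463, 0.095]
ee_rot: [180.0, -0.0, -3.3]
contact_force: [-0.3, 0.5, 0.5]
opening: 0.0159
finger_force: 9.9
```

>>> {"op": "play_rows", "data": {"plan": [[0,0,0,0.4,0.9,0,-1],[0,0,0,0.4,0.9,0,-1],[0,0,0,0.4,0.9,0,-1],[0,0,0,0.4,0.9,0,-1],[0,0,0,0.4,0.9,0,-1]]}}

```text
clock: 37.25
eef_pos: [0.5905, -0.2619, 0.0943]
ee_rot: [-180.0, 0.0, -3.3]
contact_force: [0.4, 0.2, -0.7]
opening: 0.015
finger_force: 9.9
```

>>> {"op": "play_rows", "data": {"plan": [[0,0,0,0.4,0.9,0,-1],[0,0,0,0,0.6,0,-1],[0,0,0,0,0,0,-1],[0,0,0,0,0,0,-1]]}}

```text
clock: 37.75
eef_pos: [0.5973, -0.2978, 0.0942]
ee_rot: [-180.0, 0.0, -3.3]
contact_force: [0.1, -0.2, 0.1]
opening: 0.0155
finger_force: 9.9
```

Run:
```python
from h import *
to(*TRAY['yellow'],.0079); look('yellow','w8')
```

```text
now dx 0.07 dy 0.02 after dx 0.07 dy 0.02 wz 0.00 dz 3.45 | pose [ 0.5973 -0.2978  0.0942] [-1.7996e+02  4.0000e-02 -3.2800e+00] t 37.75 open 0.0155 ff 9.9
yellow blob px [631. 161.] 2361 at z=.0095 [ 0.6541 -0.5557]
```

View pics/w8.png

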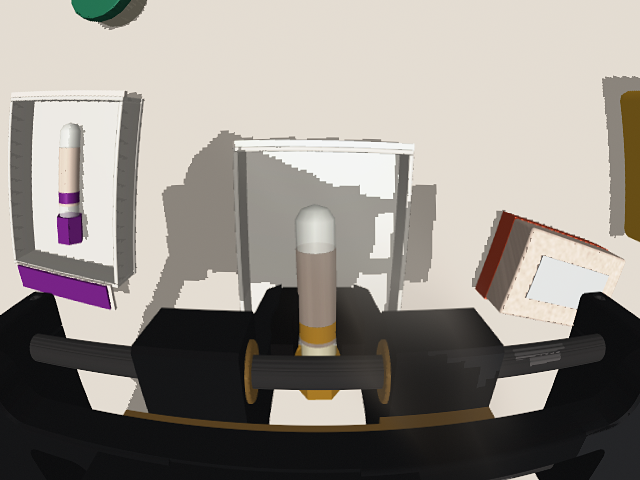

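The yellow tube is centred over its tray (far wall centre (323,147)), and the purple tube (69,185) lies well in its tray. The carton at the right is 51 mm high, below the gripper body. Lowering.

>>> {"op": "play_rows", "data": {"plan": [[0,0,0,0.07,0,0.5,-1],[0,0,0,0,0,0.8,-1],[0,0,0,0,0,0.8,-1],[0,0,0,0,0,0.7,-1],[0,0,0,0,0,0.4,-1]]}}

```text
clock: 38.42
eef_pos: [0.5984, -0.2978, 0.012]
ee_rot: [-179.9, 0.2, -3.3]
contact_force: [0.1, -0.3, -1.0]
opening: 0.0158
finger_force: 9.9
```

>>> {"op": "play_rows", "data": {"plan": [[0,0,0,0,0,0.08,-1],[0,0,0,0,0,0.05,-1],[0,0,0,0,0,0,-1]]}}

```text
clock: 38.8
eef_pos: [0.6002, -0.2988, 0.012]
ee_rot: [180.0, -0.1, -3.3]
contact_force: [-0.8, 0.1, 0.2]
opening: 0.0158
finger_force: 9.9
```

>>> {"op": "play_rows", "data": {"plan": [[0,0,0,0,0,0.05,-1],[0,0,0,0,0,0,-1]]}}

```text
clock: 39.05
eef_pos: [0.5997, -0.2985, 0.0103]
ee_rot: [180.0, -0.0, -3.3]
contact_force: [0.9, 0.6, -0.3]
opening: 0.0159
finger_force: 9.9
```

>>> {"op": "play_rows", "data": {"plan": [[0,0,0,0,0,0.04,-1],[0,0,0,0,0,0,-1]]}}

```text
clock: 39.3
eef_pos: [0.5994, -0.2983, 0.0088]
ee_rot: [-180.0, 0.0, -3.3]
contact_force: [-0.8, -0.4, -1.0]
opening: 0.0157
finger_force: 9.9
```

Still about 1 mm to go, then release and rise.

>>> {"op": "play_rows", "data": {"plan": [[0,0,0,0,0,0.04,-1],[0,0,0,0,0,0,-1]]}}

```text
clock: 39.55
eef_pos: [0.5996, -0.2985, 0.008]
ee_rot: [180.0, -0.0, -3.3]
contact_force: [-0.9, -0.3, 1.0]
opening: 0.0159
finger_force: 9.9
```

>>> {"op": "play_rows", "data": {"plan": [[0,0,0,0,0,0,-0.4],[0,0,0,0,0,0,-0.1],[0,0,0,0,0,0,-0.1],[0,0,0,0,0,-0.5,-0.1],[0,0,0,0,0,-0.9,-0.1]]}}

```text
clock: 40.17
eef_pos: [0.5989, -0.2981, 0.0433]
ee_rot: [-180.0, 0.1, -3.3]
contact_force: [0.1, -0.7, 0.4]
opening: 0.0398
finger_force: 0.0
```

>>> {"op": "play_rows", "data": {"plan": [[0,0,0,0,0,-0.9,-0.1],[0,0,0,0,0,-0.9,0],[0,0,0,0,0,-0.9,0],[0,0,0,-0.8,0,-0.9,0],[0,0,0,-0.9,0,-0.9,0]]}}

```text
clock: 40.8
eef_pos: [0.5572, -0.2961, 0.1579]
ee_rot: [180.0, -0.1, -3.3]
contact_force: [0.9, -0.3, -0.0]
opening: 0.0439
finger_force: 0.0
```

>>> {"op": "play_rows", "data": {"plan": [[0,0,0,-0.9,0,-0.9,0],[0,0,0,-0.9,0,-0.5,0],[0,0,0,-0.9,0,0,0],[0,0,0,-0.9,0,0,0],[0,0,0,-0.9,0,0,0]]}}

```text
clock: 41.42
eef_pos: [0.4443, -0.2896, 0.1922]
ee_rot: [179.9, -0.1, -3.3]
contact_force: [-0.5, -0.4, -0.4]
opening: 0.044
finger_force: 0.0
```

Run:
```python
from h import *
im,d=optics.get_image('top');im0=np.load('top0.npz')['im']
cv2.imwrite('pics/end.png',cv2.resize(im[90:300,190:570],(760,420),interpolation=cv2.INTER_CUBIC)[...,::-1])
for c in TRAY:
    r=[]
    for I in(im0,im):
        n,l,st,cc=cv2.connectedComponentsWithStats(hue(I,c))
        k=[(cc[k].round(1),st[k,4]) for k in range(1,n) if st[k,4]>25 and 100<cc[k][1]<300 and 200<cc[k][0]<560];r.append(k)
    print(c,r)
print(status.state()['clock'])
```

```text
blue [[(array([332.8, 171.3]), np.int32(383)), (array([475.8, 261.2]), np.int32(26)), (array([485.1, 268.2]), np.int32(95)), (array([531.9, 286.9]), np.int32(60))], [(array([337.5, 156.2]), np.int32(90)), (array([332.8, 171.3]), np.int32(383)), (array([531.7, 286.7]), np.int32(60))]]
purple [[(array([428.6, 167.6]), np.int32(359)), (array([411.6, 252.7]), np.int32(84))], [(array([430.7, 150.8]), np.int32(75)), (array([428.6, 167.6]), np.int32(360))]]
red [[(array([234.3, 197.8]), np.int32(395)), (array([347.5, 232.4]), np.int32(31)), (array([355.1, 241. ]), np.int32(101))], [(array([238. , 169.4]), np.int32(26)), (array([237.4, 180.7]), np.int32(96)), (array([234.3, 197.8]), np.int32(395))]]
yellow [[(array([519.7, 195. ]), np.int32(425)), (array([287.8, 246.4]), np.int32(29)), (array([297.1, 253.1]), np.int32(97))], [(array([516.9, 166.1]), np.int32(35)), (array([517. , 177.6]), np.int32(109)), (array([508.6, 194.1]), np.int32(205))]]
41.475
```

View pics/end.png

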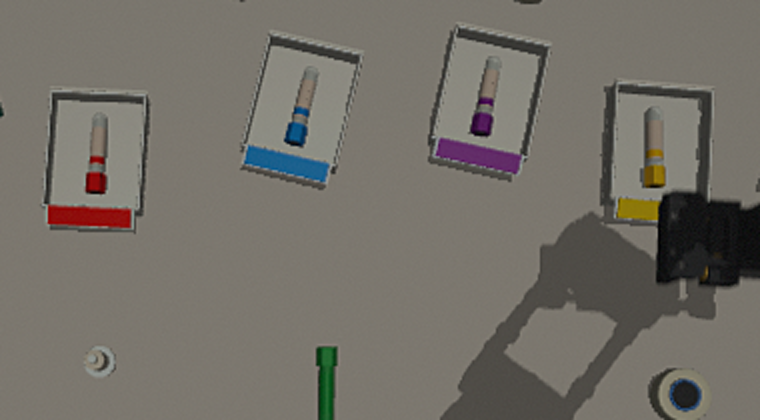

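All four tubes lie lengthwise in their matching trays with their caps toward the labels. The label centroids of the red, blue and purple trays haven't moved. The yellow label is half hidden by the gripper, but its tray looks in place. The holder and tape are where they were.

```bash
python3 -c "
from plant import close_job; print(close_job())"
```

```text
the job is handed in; nothing more can be done
None
```

All four tubes lie flat in their matching trays with caps toward the labels, and the job was handed in at about 41.5 s with the trays, tape roll and holder left where they stood (the yellow tray's label was partly hidden by the gripper in the last picture).

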